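# Feel out and release the latched socket switch

### The arm

A 6-joint arm with a two-finger parallel gripper is mounted at the origin on the work surface. World frame = base frame: x ahead of the robot, y to its left, z up, the work surface at z = 0. Lengths are in mm, angles in rad, forces in N, time in s.
With the tool pointing down it reaches from about 350 to 775 mm from the base axis. Payload 7.3 kg.
Tool frame: the origin (TCP) lies midway between the tips of the shut fingers; the grasp point (between the pads) lies 19 mm behind it; z points along the fingers, x is the direction in which the jaws open and shut, and the axes are right-handed (so a half turn about z gives the same grasp; the last joint's range is limited). The gripper opens to 92 mm and grips with 3 to 60 N. Pads are 19 mm wide; open, the fingers measure 130 mm over their backs; the gripper's body (75 mm by 190 mm) begins 47 mm behind the grasp point.
Start: joints at [-1.346, 0.342, 1.524, -0, 1.275, -0.146], TCP at [190.263, -489.331, 226.741] pointing down, gripper open.
Joint ranges: [-2.53, 2.53], [-0.77, 2.02], [0.04, 2.7], [-1, 4.14], [0.28, 2.66], [-3.11, 3.11]. Speed limits (rad/s): [2.57, 2.57, 3.14, 3.14, 3.14, 3.14].

### API

Orientations are given as [roll, pitch, yaw] about the fixed x, y, z axes, in that order (R = Rz(yaw) Ry(pitch) Rx(roll)).
In Python, from plant import bot gives the robot as it stands.
- The arm moves only by the shell command python3 -m pendant 'ROWS' [OPENING]. ROWS is JSON, a list of rows, each an object with "linear": the shift along the world's x, y, z in mm, a list of three; "twist": the turn about the world's z in degrees. In form: [{"linear": [x, y, z], "twist": twist}, ...]. A call has 1 to 20 rows; each row is the pose to reach, as a shift and turn from the pose commanded when the call began; what a row does not reach only later rows make up. A row lasts 1/8 s, in which the tool goes at most 62.5 mm and 10.7 degrees, less where a joint would pass 70% of its speed; a pose out of reach is approached as far as the arm can. A call with a gripper value outside its range is refused whole. OPENING is the closure in counts, from 0 (fully open) to 255 (shut), set as the call begins (- or left out, the last holds). The fingers move at their own pace and stop on an object; the grip force is fixed at half the most. Time passes only in rows, so rows that repeat a pose let the fingers close. It gives the time, the measured TCP pose, the force and the opening at its end, in the units of the state.
- bot.get_obs(): the state, without advancing time (a new reading comes with each control period).
- bot.capture(name): name is "scene" or "top"; returns a dict with "frame" (400x640x3 uint8, blue, green, red), "z_map" (400x640 float32, mm along the optical axis (not along the pixel's ray), 0 where there is no reading), "fx", "fy", "cx", "cy" (pixels), "k1" (the pictures are not rectified: a ray, as slopes to the right and down, at radius r is drawn at 1 + k1 r^2 times it, then the intrinsics apply), "rvec" (rotation vector, rad) and "tvec" (3), from world to camera coordinates, as OpenCV has them. Camera axes: x right, y down, z forward; pixel columns grow to the right and rows downward; lengths in mm; the calibration is good to about 2 mm. A picture is of the moment at which its call begins.
- bot.close_job(): hands the job in, once; it reports no verdict.
The state is a dict: "time": time; "joint_positions": joint angles; "dq": joint speeds; "tau": joint torques, N m; "tool_pos": TCP position; "tcp_rot": TCP orientation; "contact_force": force on the tool from outside, world axes, zero at the start; "moment": the same for the moment, N m; "grip_width": finger opening in mm.
Only numpy, scipy, OpenCV 4.12 (cv2) and the standard library are available. Lean on these libraries where they do the work, as an engineer would, in place of code of your own. Each camera call takes 0.05 s, during which the arm holds its last target. There are 200 camera calls.

### The job

Make sure every outlet of the white socket block is switched off. Starting from the end where the cable comes in, tap each of the four black keys lightly in turn with a fingertip: three are up and spring back, one is still latched down. Press the latched one home and let it pop up level with the others, without pressing any raised key so far that it latches, and leave the things around the block where they are.

Things in the scene. Friction and masses are not known exactly. Their poses are not given: they have to be found in the camera images.
- block: white four-outlet socket block fixed to the ledge, 88 (x) by 240 (y) by 42 mm high, flat top. Origin: centre of its underside. +y runs along it to the end where the cable comes in (grey gland, black elbow into a round grey grommet, reaching 178 mm from the origin). Keys stand at x = -28 mm, y = +69 (first, cable end), +23, -23, -69 mm; flat round outlets at x = +19 mm.
- key_a: One of the four identical black latching (push-push) keys; which stands where in the row differs each time, so sort them by position. Top face 20 mm across the row by 26 mm along it. Origin at the centre of the top face, moving down with the key; z up, axes as the block's. Released, the top stands 10 mm above the block's top (52 mm above the ledge); latched, about 2.8 mm lower; fully pressed, 7.5 mm lower.
- key_b: Another of the four keys, same as key_a. Feel of any released key of the row: it starts to yield at 3 N and resists with 5.8 N at 4 mm, 8.3 N at its bottom. Pushed less than 5 mm it springs back unchanged; pushed beyond about 5.8 mm it latches down when let go. So tap with no more than about 5 N.
- key_c: A third of the four keys, same as key_a.
- key_d: The fourth of the four keys, same as key_a. Feel of whichever key is latched: its top is met about 2.8 mm lower and it hardly yields below about 5 N. Pushed slowly (20 mm/s) from there all the way to the bottom (force rising to 9 to 15 N; a lower force stop ends short of it), kept there for 0.2 s and let go, it springs up released. Each further full press would change the state again.
- spice_jar: glass spice jar with a closed hinged swing lid, 46 mm diameter, 74 mm high, standing on the ledge beyond the block (loose; leave it). Origin at the centre of its underside.
- jar_opener: red plastic jar opener lying on the ledge off the block's cable end: ring of 74 mm diameter, 22 mm high, with a 105 mm handle along its own -x (loose; leave it). Origin under the ring's centre.
- teaspoon: stainless teaspoon lying face down on the ledge in front of the key side, 135 mm long along its own x, bowl to +x, 12 mm high at most (loose; leave it). Origin at mid-length, on the ledge.
- saucer: white ceramic saucer, 140 mm diameter, 18 mm high, lying on the ledge off the block's other end (loose; leave it). Origin at the centre of its underside.

How it is judged:
By the outcome, as a careful person would: the job done as asked, in the order asked, and still so for the second after the job is handed in, with the robot touching nothing.
It also fails if it takes over 51 s, if anything falls off the work surface, if the arm or the gripper's body presses on something with over 40 N, if the wrist force passes 120 N, or if a joint passes its speed limit or range.

## Working session

There is one attempt and no reset: what is moved stays moved. The work goes in short steps, Python scripts to look and compute and a shell command to move; the robot and the scene stay as the last step left them, time stands still between calls to the robot, and variables do not carry over. Pictures are saved under pics/ and viewed, about 8 in all and at most 12, crops included, and the job is handed in when it is done.

```bash
mkdir -p pics; ls; cat > h.py <<'E'
import numpy as np,cv2
from plant import bot
def cast(c,uv,z):
    R=cv2.Rodrigues(np.array(c["rvec"],float))[0];t=np.array(c["tvec"],float).ravel()
    K=np.array([[c["fx"],0,c["cx"]],[0,c["fy"],c["cy"]],[0,0,1.]])
    n=cv2.undistortPoints(np.array(uv,float).reshape(-1,1,2),K,np.array([c["k1"],0,0,0,0.])).reshape(-1,2)
    d=np.c_[n,np.ones(len(n))]@R; o=-R.T@t
    return o+d*((z-o[2])/d[:,2])[:,None]
def zpt(c,uv):
    R=cv2.Rodrigues(np.array(c["rvec"],float))[0];t=np.array(c["tvec"],float).ravel()
    K=np.array([[c["fx"],0,c["cx"]],[0,c["fy"],c["cy"]],[0,0,1.]])
    n=cv2.undistortPoints(np.array(uv,float).reshape(-1,1,2),K,np.array([c["k1"],0,0,0,0.])).reshape(-1,2)
    z=np.array([c["z_map"][int(round(v)),int(round(u))] for u,v in uv])
    return (np.c_[n,np.ones(len(n))]*z[:,None]-t)@R
E
python3 - <<'E'
from h import *
for n in("top","scene"):
    c=bot.capture(n);cv2.imwrite(f"pics/{n}0.png",c["frame"])
    R=cv2.Rodrigues(np.array(c["rvec"],float))[0];print(n,-R.T@np.array(c["tvec"]).ravel(),R[2],c["fx"],c["k1"])
o=bot.get_obs();print(o)
E
```

```text
pics
top [409.45728413  51.84497984 891.00531678] [ 0.17264179 -0.02157737 -0.98474831] 379.9632173836956 0.0005091849763694478
scene [1017.71388825  -12.03156423  831.78706913] [-0.52052006  0.08404978 -0.84970259] 462.3500677095522 -0.03155484541137041
{'time': 0.1, 'joint_positions': array([-1.34597781e+00,  3.42692025e-01,  1.52490301e+00,  1.29572305e-05,
        1.27539663e+00, -1.46011837e-01]), 'dq': array([ 6.56112283e-05, -2.46259845e-03, -2.27449266e-03, -6.94340361e-04,
       -7.99324369e-04, -1.74478944e-04]), 'tau': array([ 1.05016210e-03, -4.32004631e+01, -2.44693297e+01,  7.19633955e-02,
        5.25333895e-02, -4.52635732e-05]), 'tool_pos': array([ 190.19359131, -488.95893501,  226.10067569]), 'tcp_rot': array([-3.14137685e+00,  1.38232344e-03, -1.19996960e+00]), 'contact_force': array([-0.77914846,  0.20992153, -0.15324984]), 'moment': array([ 0.01448262,  0.0670507 , -0.00577766]), 'grip_width': 91.46301015719507}
```

View pics/top0.png

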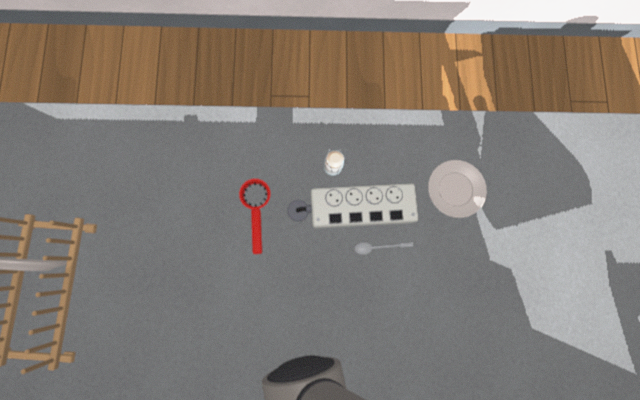

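View pics/scene0.png

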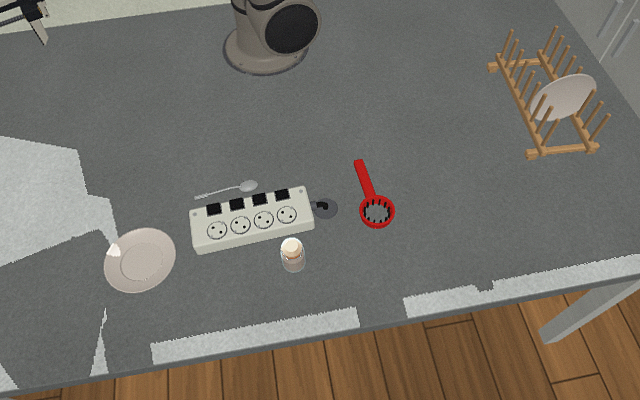

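The top view shows the block at about (364,205). Its keys are at (335,218), (356,217), (376,216) and (396,215), with the cable end on the left at (299,210). The scene view has the keys at (282,195) for the cable end, then (260,199), (237,204) and (214,209). The jar, opener, spoon and saucer lie around the block. Next I'll measure.

```bash
python3 - <<'E'
from h import *
P={}
for n,box in(("top",(322,405,206,226)),("scene",(204,292,185,218))):
    c=bot.capture(n);x0,x1,y0,y1=box
    S=cv2.resize(c["frame"][y0:y1,x0:x1],None,fx=8,fy=8,interpolation=cv2.INTER_CUBIC)
    m=(S.max(2)<70).astype(np.uint8)
    cs=[k for k in cv2.findContours(m,0,2)[0] if cv2.contourArea(k)>1500]
    uv=[]
    for k in cs:
        M=cv2.moments(k);uv.append(((M['m10']/M['m00']+.5)/8-.5+x0,(M['m01']/M['m00']+.5)/8-.5+y0))
    p=cast(c,uv,52);i=np.argsort(-p[:,1]);P[n]=p[i]
    print(n,np.round(np.array(uv)[i],1).tolist(),[cv2.contourArea(cs[j])/64 for j in i]);print(p[i].round(1));print(zpt(c,np.array(uv)[i]).round(1))
    # block top outline
    g=c["frame"].astype(int);w=((g.min(2)>150)).astype(np.uint8);b=(305,170,120,65) if n=="top" else(185,180,135,80)
    sub=w*0;sub[b[1]:b[1]+b[3],b[0]:b[0]+b[2]]=1
    k=max(cv2.findContours(w*sub,0,2)[0],key=cv2.contourArea)
    p=cast(c,k.reshape(-1,2),42 )[:,:2].astype(np.float32);print(cv2.minAreaRect(p))
    pts=[(364,300),(300,260)] if n=="top" else [(300,120),(150,200)]
    print("ledge",zpt(c,pts).round(1).tolist())
E
```

```text
top [[335.0, 217.9], [355.4, 216.8], [375.6, 215.7], [395.9, 214.7]] [77.1328125, 78.609375, 79.109375, 80.3828125]
[[ 507.5  -17.4   52. ]
 [ 510.4  -62.8   52. ]
 [ 513.3 -108.2   52. ]
 [ 516.1 -153.7   52. ]]
[[ 507.9  -17.7   48.3]
 [ 510.3  -62.7   52.9]
 [ 513.2 -108.1   52.6]
 [ 516.1 -153.6   52.3]]
((539.3982543945312, -84.1595230102539), (88.11634826660156, 237.63653564453125), 3.6563894748687744)
ledge [[326.2, -87.3, 0.2], [415.0, 59.6, -2.5]]
scene [[281.5, 194.2], [258.9, 198.6], [236.3, 203.5], [213.4, 208.5]] [129.828125, 142.234375, 146.65625, 148.5859375]
[[ 511.6  -19.2   52. ]
 [ 513.7  -64.8   52. ]
 [ 516.6 -110.2   52. ]
 [ 519.7 -155.8   52. ]]
[[ 508.9  -19.2   47.8]
 [ 514.9  -64.7   53.8]
 [ 516.5 -110.2   51.9]
 [ 518.9 -156.    50.8]]
((551.034423828125, -85.38915252685547), (103.19029998779297, 237.39712524414062), 3.8042194843292236)
ledge [[277.7, 50.8, -1.3], [440.2, -298.2, 0.7]]
```

The heights suggest the cable-end key is the latched one (about 48 mm against 52 mm). I'll check that by touch. First I'll move above key 1 with the gripper shut and turned to the row.

```bash
python3 -m pendant '[{"linear":[318,471,-126],"twist":-17.5},{"linear":[318,471,-126],"twist":-17.5},{"linear":[318,471,-126],"twist":-17.5},{"linear":[318,471,-126],"twist":-17.5},{"linear":[318,471,-126],"twist":-17.5},{"linear":[318,471,-126],"twist":-17.5},{"linear":[318,471,-126],"twist":-17.5},{"linear":[318,471,-126],"twist":-17.5},{"linear":[318,471,-126],"twist":-17.5},{"linear":[318,471,-126],"twist":-17.5},{"linear":[318,471,-126],"twist":-17.5},{"linear":[318,471,-126],"twist":-17.5},{"linear":[318,471,-126],"twist":-17.5},{"linear":[318,471,-126],"twist":-17.5},{"linear":[318,471,-126],"twist":-17.5},{"linear":[318,471,-126],"twist":-17.5}]' 255
python3 - <<'E'
from h import *
c=bot.capture("scene");cv2.imwrite("pics/s1.png",cv2.resize(c["frame"][120:290,150:390],None,fx=3,fy=3))
print(bot.get_obs())
E
```

```text
time: 2.2
tool_pos: [508.2, -18.5, 100.8]
tcp_rot: [-3.141, -0.0, -1.506]
contact_force: [-1.6, -0.0, -0.2]
grip_width: 0.5
{'time': 2.25, 'joint_positions': array([-1.87076437e-01,  4.53004810e-01,  1.74052553e+00, -1.13080153e-04,
        9.48017159e-01,  1.31867834e+00]), 'dq': array([ 0.00162662,  0.00132085, -0.0004419 ,  0.00093831, -0.00089922,
       -0.0002672 ]), 'tau': array([-7.20816641e-02, -4.41683435e+01, -1.97732466e+01,  4.19614767e-02,
       -6.94811507e-02, -6.69373003e-04]), 'tool_pos': array([508.21660108, -18.47328712, 100.78554212]), 'tcp_rot': array([-3.14157184e+00, -1.00213737e-04, -1.50568882e+00]), 'contact_force': array([ 0.64492787,  0.14009294, -0.38249864]), 'moment': array([-0.00856149,  0.03642678, -0.00608082]), 'grip_width': 0.5167093494336708}
```

View pics/s1.png

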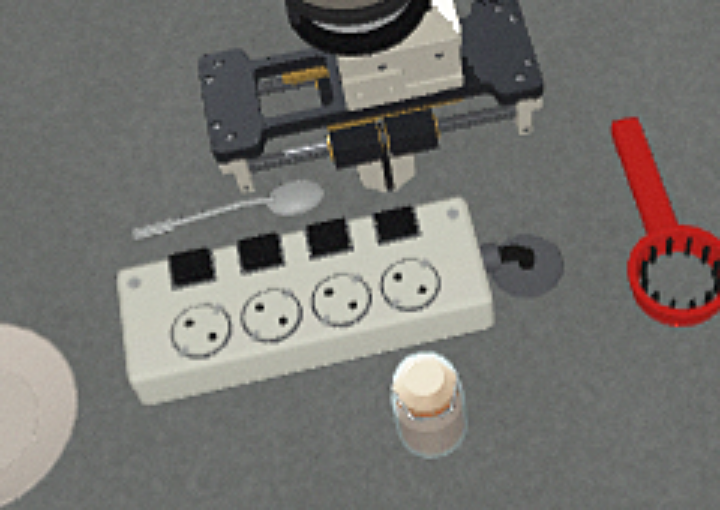

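The closed fingertip, at crop (390,190), is lined up behind and above key 1 at crop (396,225). That key sits visibly lower than the other three. Going down to just above it.

```bash
python3 - <<'E'
from h import *
c=bot.capture("scene");print(cast(c,[(280,183.3)],100.8))
E
python3 -m pendant '[{"linear":[1,0.5,-20],"twist":0},{"linear":[1,0.5,-36],"twist":0},{"linear":[1,0.5,-43],"twist":0},{"linear":[1,0.5,-46],"twist":0},{"linear":[1,0.5,-46],"twist":0},{"linear":[1,0.5,-46],"twist":0}]'
```

```text
[[518.41338222 -18.31401937 100.8       ]]
time: 3.05
tool_pos: [509.6, -17.9, 55.2]
tcp_rot: [-3.141, -0.0, -1.505]
contact_force: [-0.1, -0.5, -0.8]
grip_width: 0.1
```

```bash
python3 -m pendant '[{"linear":[0,0,-1.5],"twist":0},{"linear":[0,0,-3],"twist":0},{"linear":[0,0,-3],"twist":0}]'
python3 -m pendant '[{"linear":[0,0,-1],"twist":0},{"linear":[0,0,-1],"twist":0}]'
```

```text
time: 3.42
tool_pos: [509.2, -17.8, 51.6]
tcp_rot: [3.141, -0.0, -1.505]
contact_force: [0.2, 0.7, -0.0]
grip_width: 0.0
time: 3.68
tool_pos: [509.2, -17.8, 50.7]
tcp_rot: [3.141, -0.0, -1.505]
contact_force: [-0.6, 0.2, -0.9]
grip_width: 0.3
```

```bash
python3 -m pendant '[{"linear":[0,0,-1],"twist":0},{"linear":[0,0,-1],"twist":0}]'
```

```text
time: 3.92
tool_pos: [509.2, -17.8, 49.7]
tcp_rot: [3.141, -0.0, -1.505]
contact_force: [0.1, -0.3, 0.2]
grip_width: 0.4
```

No contact at 49.7 mm, so this key is well below released height.

```bash
python3 -m pendant '[{"linear":[0,0,-0.5],"twist":0},{"linear":[0,0,-0.5],"twist":0}]'
```

```text
time: 4.18
tool_pos: [509.3, -17.8, 49.3]
tcp_rot: [-3.142, -0.0, -1.505]
contact_force: [-0.8, 0.6, 2.1]
grip_width: 0.4
```

```bash
python3 -m pendant '[{"linear":[0,0,-0.5],"twist":0},{"linear":[0,0,-0.5],"twist":0}]'
```

```text
time: 4.42
tool_pos: [509.3, -17.8, 49.0]
tcp_rot: [-3.141, -0.0, -1.505]
contact_force: [-1.5, 1.1, 4.5]
grip_width: 0.6
```

Key 1 first makes contact at about 49.4 mm and resists 4.5 N with almost no yield, so it is latched. I'll lift and tap key 2.

```bash
python3 -m pendant '[{"linear":[0,0,5],"twist":0},{"linear":[0,0,16],"twist":0},{"linear":[1.5,-23,16],"twist":0},{"linear":[3,-46,16],"twist":0},{"linear":[3,-46,16],"twist":0},{"linear":[3,-46,8],"twist":0},{"linear":[3,-46,4.8],"twist":0},{"linear":[3,-46,3.3],"twist":0},{"linear":[3,-46,2.3],"twist":0},{"linear":[3,-46,2.3],"twist":0}]'
```

```text
time: 5.68
tool_pos: [512.2, -63.5, 51.2]
tcp_rot: [3.141, 0.0, -1.505]
contact_force: [-2.0, 1.6, 3.6]
grip_width: 0.1
```

```bash
python3 -m pendant '[{"linear":[0,0,-0.8],"twist":0},{"linear":[0,0,-0.8],"twist":0}]'
```

```text
time: 5.92
tool_pos: [512.3, -63.7, 50.4]
tcp_rot: [-3.141, 0.0, -1.506]
contact_force: [-1.6, 3.4, 4.9]
grip_width: 0.5
```

Key 2 yields with the force at 3.6 N and then 4.9 N, so it is released. On to key 3.

```bash
python3 -m pendant '[{"linear":[0,0,5],"twist":0},{"linear":[0,0,14],"twist":0},{"linear":[1.5,-23,14],"twist":0},{"linear":[3,-46,14],"twist":0},{"linear":[3,-46,14],"twist":0},{"linear":[3,-46,7],"twist":0},{"linear":[3,-46,3.3],"twist":0},{"linear":[3,-46,1.8],"twist":0},{"linear":[3,-46,0.4],"twist":0},{"linear":[3,-46,0.4],"twist":0}]'
```

```text
time: 7.18
tool_pos: [515.1, -109.4, 50.7]
tcp_rot: [3.141, 0.0, -1.505]
contact_force: [-1.7, 2.8, 3.9]
grip_width: 0.3
```

```bash
python3 -m pendant '[{"linear":[0,0,5],"twist":0},{"linear":[0,0,14],"twist":0},{"linear":[1.5,-23,14],"twist":0},{"linear":[3,-46,14],"twist":0},{"linear":[3,-46,14],"twist":0},{"linear":[3,-46,7],"twist":0},{"linear":[3,-46,3.3],"twist":0},{"linear":[3,-46,1.4],"twist":0},{"linear":[3,-46,0.2],"twist":0},{"linear":[3,-46,0.2],"twist":0}]'
```

```text
time: 8.43
tool_pos: [518.2, -155.4, 51.0]
tcp_rot: [3.141, 0.0, -1.505]
contact_force: [-1.3, 2.5, 3.3]
grip_width: 0.6
```

Keys 3 and 4 give 3.9 N and 3.3 N at 51 mm, so both are released. I'll go back to key 1 and press it slowly to the bottom.

```bash
python3 -m pendant '[{"linear":[0,0,5],"twist":0},{"linear":[0,0,16],"twist":0},{"linear":[-3,46,16],"twist":0},{"linear":[-6,92,16],"twist":0},{"linear":[-9,138,16],"twist":0},{"linear":[-9,138,16],"twist":0},{"linear":[-9,138,8],"twist":0},{"linear":[-9,138,2],"twist":0},{"linear":[-9,138,0.5],"twist":0},{"linear":[-9,138,-0.9],"twist":0},{"linear":[-9,138,-0.9],"twist":0}]'
python3 -m pendant '[{"linear":[0,0,-2],"twist":0},{"linear":[0,0,-4],"twist":0},{"linear":[0,0,-5.5],"twist":0},{"linear":[0,0,-5.5],"twist":0},{"linear":[0,0,-5.5],"twist":0}]'
```

```text
time: 9.8
tool_pos: [509.3, -18.1, 49.9]
tcp_rot: [3.141, -0.0, -1.506]
contact_force: [0.3, -0.4, 0.0]
grip_width: 0.7
time: 10.42
tool_pos: [509.5, -18.1, 45.3]
tcp_rot: [-3.141, -0.001, -1.505]
contact_force: [-2.4, -0.8, 8.5]
grip_width: 1.0
```

```bash
python3 -m pendant '[{"linear":[0,0,-0.8],"twist":0},{"linear":[0,0,-0.8],"twist":0}]'
```

```text
time: 10.68
tool_pos: [509.5, -18.0, 44.7]
tcp_rot: [-3.141, -0.001, -1.505]
contact_force: [-2.0, -0.3, 10.3]
grip_width: 0.4
```

```bash
python3 -m pendant '[{"linear":[0,0,-0.5],"twist":0},{"linear":[0,0,-0.5],"twist":0},{"linear":[0,0,-0.5],"twist":0}]'
```

```text
time: 11.05
tool_pos: [509.6, -18.0, 44.7]
tcp_rot: [-3.14, -0.001, -1.505]
contact_force: [-4.6, 0.0, 14.1]
grip_width: 0.3
```

The key has bottomed: it stays at 44.7 mm while the force rises from 10.3 to 14.1 N, held over 0.2 s. I'll let it up, retreat and look.

```bash
python3 -m pendant '[{"linear":[0,0,3],"twist":0},{"linear":[0,0,7],"twist":0},{"linear":[0,0,14],"twist":0},{"linear":[0,0,40],"twist":0},{"linear":[0,0,80],"twist":0},{"linear":[-60,0,110],"twist":0},{"linear":[-110,0,140],"twist":0},{"linear":[-130,0,150],"twist":0},{"linear":[-130,0,150],"twist":0},{"linear":[-130,0,150],"twist":0}]'
python3 - <<'E'
from h import *
c=bot.capture("scene");cv2.imwrite("pics/s2.png",cv2.resize(c["frame"][120:290,150:390],None,fx=3,fy=3))
for n in range(4):
    u,v=[(281.5,193.5),(258.9,198.6),(236.3,203.5),(213.4,208.5)][n]
    L=[]
    for du in(-2,0,2):
        for dv in(-2,0,2): L.append((u+du,v+dv))
    print(n+1,np.median(zpt(c,L)[:,2]).round(1))
E
```

```text
time: 12.3
tool_pos: [380.0, -17.9, 193.0]
tcp_rot: [-3.141, -0.0, -1.506]
contact_force: [0.9, 0.0, 0.2]
grip_width: 0.8
1 52.1
2 52.0
3 52.2
4 50.8
```

View pics/s2.png

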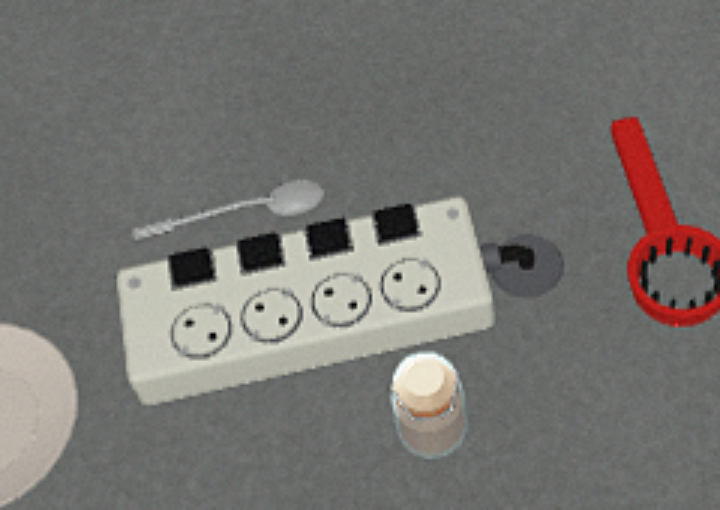

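All four keys now look level. Key 1, at crop (396,222), has risen, and the spoon, jar, opener and saucer are where they were. Key 4 reads 50.8 mm, the same as before I touched it. Handing in.

```bash
python3 -c "
from plant import bot
print(bot.close_job())"
```

```text
the job is handed in; nothing more can be done
None
```

All four outlets should now be off: the one latched key has popped up level with the others, and I handed the job in at about 12.4 s of the 51 s allowed.

- **Taps:** I tapped the keys in order from the cable end. Key 1 made contact about 2.8 mm low and hardly yielded at 4.5 N, so it was the latched one. Keys 2, 3 and 4 yielded at 3.3 to 4.9 N, about 2 mm of travel at most, well short of latching.
- **Press:** I pressed key 1 slowly until it stopped at 44.7 mm. I held it there for over 0.2 s while the force rose to 14.1 N, then let it go.
- **Last checks:** The final scene picture shows the keys level, with measured heights of 52.1, 52.0, 52.2 and 50.8 mm. Key 4's 50.8 mm is 1.2 mm under the nominal 52 mm, but it read the same before I touched it and felt released when tapped, so I took it as camera error.
- **Surroundings:** The spoon, jar, opener and saucer look unmoved by eye, and the arm was clear of everything at hand-in.

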